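# Set the fume extractor to high and start it

### The job

Get the fume extractor going at full speed: with the fingertips, push the orange lever on the grey speed controller past its first click (low) all the way to the high stop at the three green bars, and only then press the green start button fully down and let it go. Do not press the red button, do not lift, tip or shove the two boxes out of place, leave the things standing round them alone, and finish with the hand clear.

Things in the scene. Friction and masses are not known exactly. Their poses are not given: they have to be found in the camera images.
- controller: speed controller of the fume extractor: loose grey box on rubber feet with an aluminium top plate, 80 (x) x 190 (y) x 50 high, 2.2 kg. Origin: centre of its underside, z up; the one-bar mark (off) is towards +y, the three-bar mark (high) towards -y. The lever's slot runs along its y axis in the middle of the flat top (z = 50)
- lever_knob (a point): middle of the lever's orange knob, 24.5 above the controller's top plate (74.5 above the table). The knob is 28 (controller x) x 12 (controller y) x 33 high, spanning 8 to 41 above the plate. Moves with the lever
- speed (a joint): lever, in m, grows to the controller's -y: 0 = off (knob 22.5 mm to +y of the middle), 0.019 to 0.033 = low detent (middle, two bars; free play), 0.045 = high stop (22.5 mm to -y, three green bars). Leaving off and leaving low each take a push of about 5 N; let go before 0.0375 it springs back into low, past about 0.0385 it snaps on to 0.0425 or more and stays. Starts within 4 mm of off
- station: start/stop station: loose grey box with a yellow top plate, 80 (x) x 130 (y) x 42 high, 1.2 kg. Origin: centre of its underside, z up. The green start button is at y = +33, the red stop button at y = -33, both at x = 0. Station and controller may stand either way round, left or right
- start (a joint): green start button (round, 30 across, on top of the station), in m: 0 = released, 0.006 = fully down (about 5 N). It springs back
- start_top (a point): centre of the top face of the green button, 64 above the table when released; press straight down here
- stop (a joint): red stop button beside it, same kind, in m: 0 = released, 0.006 = fully down
- spool: bystander, to be left alone: spool of solder with dark blue flanges, 48 across, 40 high (mm); origin: centre of its underside
- tape: bystander, to be left alone: yellow roll of tape lying flat, 60 across, 18 high (mm); origin: centre of its underside
- adapter: bystander, to be left alone: white USB wall adapter, 63x34x26 (mm); origin: centre of its underside
- flux: bystander, to be left alone: small flux bottle with red needle cap, 28 across, 94 high (mm); origin: centre of its underside
- jar: bystander, to be left alone: clear jar of small hardware with a pale lid, 64 across, 45 high (mm); origin: centre of its underside

How it is judged:
By the outcome, as a careful person would: the job done as asked, in the order asked, and still so for the second after the job is handed in, with the robot touching nothing.
It also fails if it takes over 51 s, if anything falls off the work surface, if the arm or the gripper's body presses on something with over 40 N, if the wrist force passes 120 N, or if a joint passes its speed limit or range.

### The arm

A 6-joint arm with a two-finger parallel gripper is mounted at the origin on the work surface; the furniture and walls round the work are solid. World frame = base frame: x ahead of the robot, y to its left, z up, the work surface at z = 0. Lengths are in m, angles in rad, forces in N, time in s.
With the tool pointing down it reaches from about 0.425 to 0.95 m from the base axis. Payload 3.5 kg.
Tool frame: the origin (TCP) lies at the very end of the fingers, on their centre line; the grasp point (between the pads) lies 19 mm behind it (grip_depth is the distance from the TCP to the grasp point, in m); x points along the fingers, z is the direction in which the jaws open and shut, and the axes are right-handed (so a half turn about x gives the same grasp; the last joint's range is limited). The gripper opens to 85 mm and grips with 20 to 120 N. Pads are 22 mm wide; open, the fingers measure 114 mm over their backs; the gripper's body (76 mm by 85 mm) begins 54 mm behind the grasp point. The pads swing forward as they close: fully open they stand 13 mm farther back than shut.
Start: joints at [-0.15, 0.286, 1.577, -0, 1.279, -0.15], TCP at [0.675, 0, 0.231] pointing down, gripper open.
Joint ranges: [-2.77, 2.77], [-0.9, 2.22], [0.21, 2.48], [-1.53, 4.67], [0.24, 2.81], [-2.84, 2.84]. Speed limits (rad/s): [2.79, 2.79, 3.14, 3.14, 3.14, 3.14].

### API

Orientations are given as a unit quaternion [x, y, z, w].
In Python, from plant import get_state, read_camera, calibration, sign_off, recognise, grip_depth gives the robot as it stands. The module is installed in compiled form; this text tells all that it offers.
- The arm moves only by the tool servo_tool, never from a script. Its argument "deltas" is a list that holds one entry, the list of rows, each a list of 4 numbers: the shift along the world's x, y, z scaled (see below), then the turn about the world's z scaled (see below). In form: [[[tx, ty, tz, spin], ...]]. A call has exactly 5 rows; each row is the pose to reach, as a shift and turn from the pose commanded when the call began; what a row does not reach only later rows make up. The controller multiplies each number of a shift by 10 cm and each number of a turn by 90 degrees. A row lasts 1/10 s, in which the tool goes at most 50 mm and 8.59 degrees, less where a joint would pass 70% of its speed; a pose out of reach is approached as far as the arm can. A call with a number of a shift or a turn outside -1 to 1 is refused whole. A call with a gripper value outside its range is refused whole. "claw" is the gripper's target within -1 to 1 (fully open at 1, half-way at 0, shut at -1), set as the call begins (left out, the last holds). The fingers move at their own pace and stop on an object; "force" is the grip in N (left out, the last holds). Time passes only in rows, so rows that repeat a pose let the fingers close, or fill a call up. It gives the time, the measured TCP pose, the force and the opening at its end, in the units of the state.
- get_state(): the state, without advancing time (a new reading comes with each control period).
- read_camera(name): name is "scene" or "side" or "wrist"; returns the picture (420x560x3 uint8, blue, green, red); there is no depth.
- calibration(name): a dict with "intrinsics" (3x3 intrinsics, pixels), "R" (3x3) and "t" (3): a world point X has camera coordinates R X + t; the wrist camera has in their place "T_tool_cam" (4x4, takes a point from camera to tool coordinates, whose origin is the TCP and whose axes are the tool frame's). Camera axes: x right, y down, z forward; pixel columns grow to the right and rows downward; lengths in m; the calibration is good to about 2 mm. A picture is of the moment at which its call begins: read the wrist's pose just before it. calibration takes no time and is no camera call.
- sign_off(): hands the job in, once; it reports no verdict.
Trained networks look in the newest picture that a camera, given by its name, has taken for a name from the list of things; names that differ only in an ending like _2 or _b are one class to them, and where a whole thing is asked for, a point or a joint stands for the part that bears it (a point fixed in the world has none). Each returns a list of dicts, best first, with "p" (0 to 1); they miss things now and then, are a little off and sometimes report something else, mostly with a low value. They report only what shows in the picture. A call takes as long as a camera call.
- recognise(camera, query): "at" ([x, y, z] in m, in world coordinates, good to about 4 mm: the middle of the surface that is visible of it).
The state is a dict: "time": time; "qpos": joint angles; "dq": joint speeds; "joint_efforts": joint torques, N m; "eef_pos": TCP position; "tcp_rot": TCP orientation; "contact_force": force on the tool from outside, world axes, zero at the start; "wrist_torque": the same for the moment, N m; "opening": opening from 0.0 (shut) to 1.0 (fully open).
Only numpy, scipy, OpenCV 4.12 (cv2) and the standard library are available. Lean on these libraries where they do the work, as an engineer would, in place of code of your own. Each camera call takes 0.05 s, during which the arm holds its last target. There are 200 camera calls.

## Working session

There is one attempt and no reset: what is moved stays moved. The work goes in short steps, Python scripts to look and compute and a tool call to move; the robot and the scene stay as the last step left them, time stands still between calls to the robot, and variables do not carry over. Pictures are saved under pics/ and viewed, about 8 in all and at most 12, crops included, and the job is handed in when it is done.

Besides the shell and the picture viewer there is one more tool, called after "Emit:" by a JSON object that holds its "op" and its "data". servo_tool: Moves the arm, as the interface text tells. Its arguments: {"type":"object","properties":{"deltas":{"type":"array"},"claw":{"type":"number"},"force":{"type":"number"}},"required":["deltas"]}

```bash
mkdir -p pics; python3 - <<'E'
from plant import *
import cv2,numpy as np
s=get_state(); print(s['time'],s['eef_pos'],s['tcp_rot'],s['opening'])
for c in ['scene','side']:
    im=read_camera(c); cv2.imwrite(f'pics/{c}0.png',im)
    for q in ['lever_knob','start_top','controller','station','stop','flux','jar','spool','tape','adapter']:
        print(c,q,[(np.round(d['at'],3).tolist(),round(d['p'],2)) for d in recognise(c,q)[:2]])
E
```

```text
0.0 [6.74343220e-01 1.33418726e-04 2.29923139e-01] [1.35894690e-04 7.07935148e-01 1.26753041e-04 7.06277419e-01] 1.0071151432849574
scene lever_knob [([0.508, -0.098, 0.085], 0.75)]
scene start_top [([0.509, 0.215, 0.064], 0.68)]
scene controller [([0.494, -0.123, 0.05], 0.93)]
scene station [([0.497, 0.162, 0.039], 0.97)]
scene stop []
scene flux [([0.486, -0.28, 0.042], 0.79), ([0.507, 0.334, 0.026], 0.61)]
scene jar [([0.566, -0.277, 0.046], 0.89)]
scene spool [([0.406, -0.28, 0.038], 0.7)]
scene tape [([0.418, 0.327, 0.018], 0.56)]
scene adapter [([0.505, 0.337, 0.025], 0.61)]
side lever_knob [([0.515, -0.099, 0.076], 0.52)]
side start_top [([0.506, 0.205, 0.063], 0.46)]
side controller [([0.494, -0.149, 0.049], 0.75), ([0.506, 0.204, 0.063], 0.33)]
side station [([0.5, 0.138, 0.039], 0.93)]
side stop [([0.496, -0.144, 0.051], 0.6), ([0.511, -0.097, 0.076], 0.2)]
side flux [([0.493, -0.287, 0.036], 0.91), ([0.515, -0.096, 0.076], 0.64)]
side jar [([0.57, -0.287, 0.044], 0.96), ([0.406, -0.289, 0.032], 0.38)]
side spool [([0.406, -0.289, 0.032], 0.92), ([0.5, 0.141, 0.034], 0.47)]
side tape [([0.414, 0.321, 0.018], 0.71), ([0.572, -0.286, 0.043], 0.39)]
side adapter []
```

View pics/scene0.png

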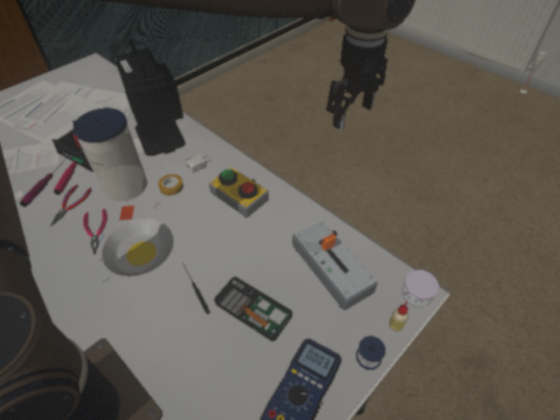

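View pics/side0.png

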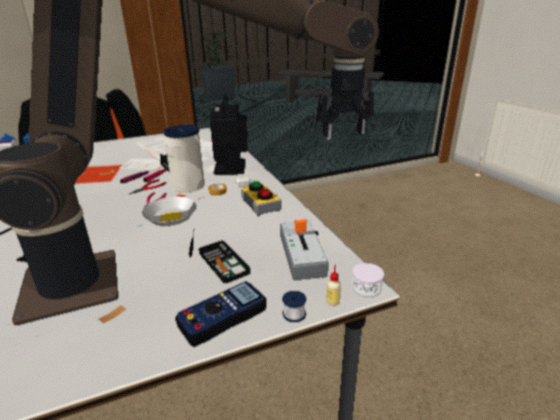

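The scene picture shows the controller's orange knob at about (328,242), at its +y end. Green is at (228,177) and red at (248,188). The bystanders stand beyond the two boxes. Next I go above the controller and look from close by.

Emit:
{"op": "servo_tool", "data": {"deltas": [[[-0.2,-0.1,0,0],[-0.4,-0.2,0,0],[-0.6,-0.3,0,0],[-0.8,-0.4,0,0],[-1,-0.5,0,0]]], "claw": -1}}

```text
time: 1.6
eef_pos: [0.5742, -0.0503, 0.2314]
tcp_rot: [-0.0, 0.707, 0.0, 0.707]
contact_force: [-0.3, -1.8, 0.7]
opening: 0.144
```

Emit:
{"op": "servo_tool", "data": {"deltas": [[[-0.2,0,0,0],[-0.4,0,0,0],[-0.65,0,0,0],[-0.65,0,0,0],[-0.65,0,0,0]]]}}

```text
time: 2.1
eef_pos: [0.5102, -0.0501, 0.2318]
tcp_rot: [0.0, 0.707, -0.0, 0.708]
contact_force: [0.3, 1.1, -0.5]
opening: 0.003
```

```bash
cat > h.py <<'E'
from plant import *
import cv2,numpy as np
from scipy.spatial.transform import Rotation as Ro
def wcam(s):
    T=np.array(calibration('wrist')['T_tool_cam']); R=Ro.from_quat(s['tcp_rot']).as_matrix()
    return R@T[:3,:3], R@T[:3,3]+np.array(s['eef_pos'])
def pix2w(uv,z,Rc,o,K):
    d=Rc@np.linalg.inv(K)@np.array([uv[0],uv[1],1.]); return o+d*(z-o[2])/d[2]
E
python3 - <<'E'
from h import *
s=get_state(); print(s['time'],s['eef_pos'],s['opening'],s['contact_force'])
im=read_camera('wrist'); cv2.imwrite('pics/w0.png',im)
Rc,o=wcam(s); K=np.array(calibration('wrist')['intrinsics']); print(Rc.round(2),o,K)
np.savez('w0.npz',Rc=Rc,o=o,K=K)
for q in ['lever_knob','controller']: print(q,[(np.round(d['at'],3).tolist(),round(d['p'],2)) for d in recognise('wrist',q)[:2]])
E
```

```text
2.1 [ 0.51022425 -0.05006227  0.23179018] 0.003480241396288915 [ 0.30082389  1.05986307 -0.53736861]
[[ 1.   -0.    0.  ]
 [-0.   -0.95 -0.31]
 [ 0.    0.31 -0.95]] [0.50961171 0.03088406 0.37487132] [[378.78553255   0.         280.57478183]
 [  0.         378.78553255 209.40447493]
 [  0.           0.           1.        ]]
lever_knob [([0.517, -0.087, 0.09], 0.88)]
controller [([0.51, -0.077, 0.05], 0.92)]
```

View pics/w0.png

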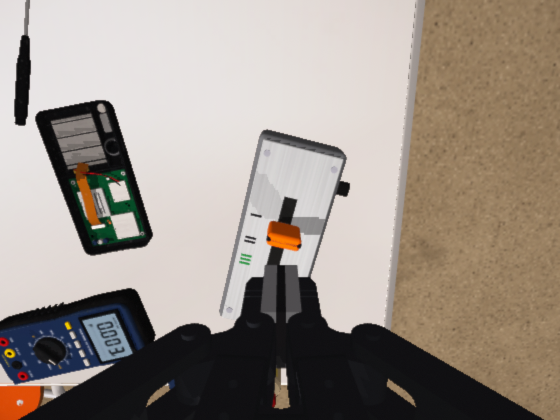

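The wrist picture shows the controller turned clockwise from world y. The plate corners are near (265,135) and (344,157), with the left edge running to (222,312). The bars on the left run from one (256,215) to three green (246,258), so high is towards world -y. The knob is at (285,236).

```bash
python3 - <<'E'
from h import *
d=np.load('w0.npz');Rc,o,K=d['Rc'],d['o'],d['K']
P=lambda u,v,z:pix2w((u,v),z,Rc,o,K).round(4)
for n,u,v,z in [('c1',265,135,.05),('c2',344,157,.05),('left',222,312,.05),('right',316,268,.05),('bar1',256,215,.05),('bar2',250,240,.05),('bar3',246,258,.05),('slotTop',290,198,.05),('slotmid',275,262,.05),('knobtop',285,230,.091)]: print(n,P(u,v,z))
im=cv2.imread('pics/w0.png');cv2.imwrite('pics/w0c.png',cv2.resize(im[110:330,190:380],None,fx=3,fy=3,interpolation=2)[:600])
hsv=cv2.cvtColor(im,cv2.COLOR_BGR2HSV);m=cv2.inRange(hsv,(5,150,80),(20,255,255));m[:, :200]=0;m[300:]=0
print(cv2.minAreaRect(cv2.findNonZero(m)))
E
```

```text
c1 [ 0.4968 -0.0096  0.05  ]
c2 [ 0.5648 -0.0284  0.05  ]
left [ 0.4519 -0.1831  0.05  ]
right [ 0.5437 -0.1348  0.05  ]
bar1 [ 0.4877 -0.0814  0.05  ]
bar2 [ 0.4817 -0.1059  0.05  ]
bar3 [ 0.4774 -0.1243  0.05  ]
slotTop [ 0.5184 -0.0653  0.05  ]
slotmid [ 0.5047 -0.1284  0.05  ]
knobtop [ 0.5135 -0.08    0.091 ]
((283.9190979003906, 235.52598571777344), (34.06081008911133, 25.545608520507812), 8.746162414550781)
```

View pics/w0c.png

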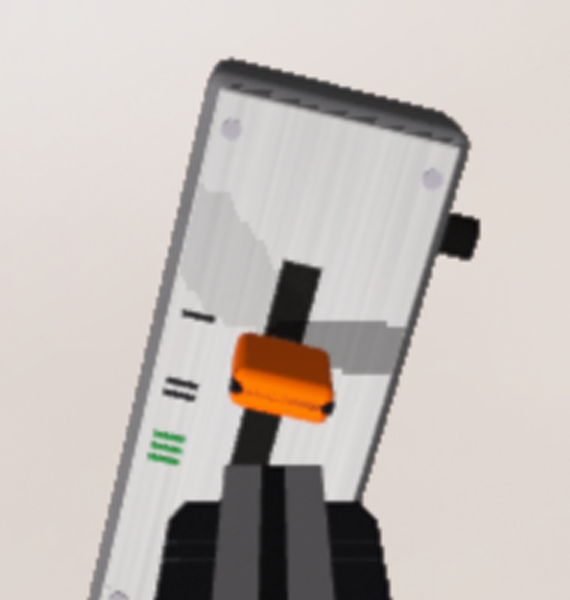

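Emit:
{"op": "servo_tool", "data": {"deltas": [[[0.03,-0.02,-0.2,-0.06],[0.06,-0.04,-0.4,-0.12],[0.11,-0.05,-0.7,-0.155],[0.11,-0.05,-1,-0.155],[0.11,-0.05,-1,-0.155]]]}}

```text
time: 2.75
eef_pos: [0.5183, -0.054, 0.1265]
tcp_rot: [0.086, 0.705, -0.085, 0.698]
contact_force: [-0.4, -0.3, 0.1]
opening: -0.001
```

```bash
python3 - <<'E'
from h import *
s=get_state(); print(s['time'],s['eef_pos'],s['opening'],s['contact_force'])
im=read_camera('wrist'); cv2.imwrite('pics/w1.png',im)
Rc,o=wcam(s); K=np.array(calibration('wrist')['intrinsics']); np.savez('w1.npz',Rc=Rc,o=o,K=K)
print([(np.round(d['at'],3).tolist(),round(d['p'],2)) for d in recognise('wrist','lever_knob')[:2]])
p=lambda X:(lambda c:(K@(c/c[2]))[:2].round(1))(Rc.T@(np.array(X)-o))
a=np.array([.242,.97,0]);c=np.array([.507,-.112,0])
for k in (22.5,18.5): print('pred knob top centre',p(c+a*k/1e3+[0,0,.091]))
print('tip foot pred on z .05',p([*s['eef_pos'][:2],.05]),'ctrl +y edge mid',p(c+a*.095+[0,0,.05]))
E
```

```text
2.75 [ 0.51833875 -0.05404542  0.12651463] -0.0007585277571429169 [-0.41241964 -0.26293398  0.08081427]
[]
pred knob top centre [287.8 311.6]
pred knob top centre [287.8 317.9]
tip foot pred on z .05 [282.8 222.6] ctrl +y edge mid [288.2 165.1]
```

View pics/w1.png

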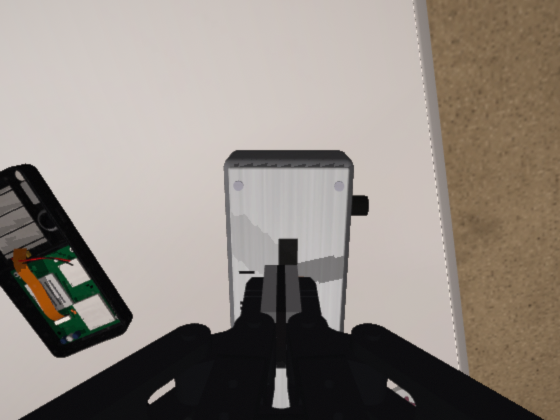

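The alignment is good: the plate is square in the picture, with its +y edge at (288,163) against (288,165) predicted. The knob is hidden behind the fingers. I descend on the +y side of the knob.

Emit:
{"op": "servo_tool", "data": {"deltas": [[[0.02,0,-0.2,0],[0.02,0,-0.4,0],[0.02,0,-0.55,0],[0.02,0,-0.66,0],[0.02,0,-0.66,0]]]}}

```text
time: 3.35
eef_pos: [0.5225, -0.0548, 0.0645]
tcp_rot: [0.086, 0.703, -0.086, 0.701]
contact_force: [-0.1, 0.0, 0.2]
opening: -0.001
```

Emit:
{"op": "servo_tool", "data": {"deltas": [[[-0.012,-0.05,0,0],[-0.024,-0.1,0,0],[-0.037,-0.15,0,0],[-0.042,-0.17,0,0],[-0.042,-0.17,0,0]]]}}

```text
time: 3.85
eef_pos: [0.5189, -0.0725, 0.0657]
tcp_rot: [0.086, 0.702, -0.086, 0.702]
contact_force: [-0.7, 1.0, 0.0]
opening: 0.004
```

Emit:
{"op": "servo_tool", "data": {"deltas": [[[-0.01,-0.04,0,0],[-0.02,-0.08,0,0],[-0.03,-0.12,0,0],[-0.04,-0.16,0,0],[-0.04,-0.16,0,0]]]}}

```text
time: 4.35
eef_pos: [0.5146, -0.0887, 0.0653]
tcp_rot: [0.086, 0.702, -0.086, 0.702]
contact_force: [-0.4, 0.3, 1.0]
opening: -0.002
```

Emit:
{"op": "servo_tool", "data": {"deltas": [[[-0.01,-0.04,0,0],[-0.02,-0.08,0,0],[-0.03,-0.12,0,0],[-0.04,-0.16,0,0],[-0.05,-0.2,0,0]]]}}

```text
time: 4.85
eef_pos: [0.5098, -0.1074, 0.0653]
tcp_rot: [0.087, 0.702, -0.085, 0.702]
contact_force: [0.3, 4.3, 0.1]
opening: -0.005
```

Emit:
{"op": "servo_tool", "data": {"deltas": [[[-0.005,-0.02,0,0],[-0.01,-0.04,0,0],[-0.012,-0.05,0,0],[-0.015,-0.06,0,0],[-0.015,-0.06,0,0]]]}}

```text
time: 5.35
eef_pos: [0.5083, -0.1142, 0.0653]
tcp_rot: [0.086, 0.702, -0.086, 0.702]
contact_force: [-0.6, -0.0, -0.2]
opening: 0.0
```

```bash
python3 - <<'E'
from h import *
print(get_state()['contact_force'])
ims=[]
for c in ['scene','side']:
    im=read_camera(c); C=calibration(c); K=np.array(C['intrinsics'])
    p=np.array(C['R'])@np.array([.507,-.112,.06])+np.array(C['t']); u,v=(K@(p/p[2]))[:2].astype(int)
    ims.append(cv2.resize(im[v-50:v+50,u-60:u+60],(390,325),interpolation=2))
cv2.imwrite('pics/push.png',np.hstack(ims))
E
```

```text
[-0.64250797 -0.0380851  -0.18675237]
```

View pics/push.png

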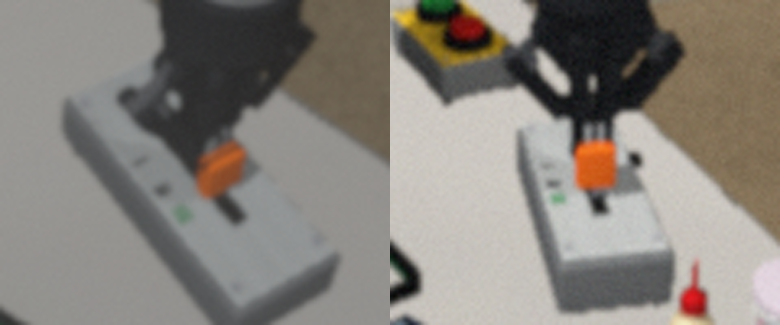

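The pictures show the knob towards the green bars, and the force rose to 4.3 N at travel of about 34 mm, then dropped to zero, which fits leaving low and snapping on. I nudge on to feel the stop.

Emit:
{"op": "servo_tool", "data": {"deltas": [[[-0.0025,-0.01,0,0],[-0.005,-0.02,0,0],[-0.0075,-0.03,0,0],[-0.0075,-0.03,0,0],[-0.0075,-0.03,0,0]]]}}

```text
time: 5.95
eef_pos: [0.5078, -0.1157, 0.0653]
tcp_rot: [0.087, 0.702, -0.085, 0.702]
contact_force: [1.6, 5.0, 0.5]
opening: -0.001
```

Emit:
{"op": "servo_tool", "data": {"deltas": [[[-0.0025,-0.01,0,0],[-0.005,-0.02,0,0],[-0.005,-0.02,0,0],[-0.005,-0.02,0,0],[-0.005,-0.02,0,0]]]}}

```text
time: 6.45
eef_pos: [0.5077, -0.1159, 0.0654]
tcp_rot: [0.089, 0.701, -0.084, 0.702]
contact_force: [3.2, 11.0, 1.4]
opening: -0.0
```

A hard stop: 11 N with no further travel. I back off and lift.

Emit:
{"op": "servo_tool", "data": {"deltas": [[[0.05,0.2,0,0],[0.1,0.4,0,0],[0.1,0.4,0.3,0],[0.1,0.4,0.6,0],[0.1,0.4,1,0]]]}}

```text
time: 6.95
eef_pos: [0.5157, -0.0785, 0.1647]
tcp_rot: [0.086, 0.703, -0.086, 0.7]
contact_force: [0.3, 0.1, 0.6]
opening: -0.004
```

Emit:
{"op": "servo_tool", "data": {"deltas": [[[0,0.2,0.2,0],[0,0.4,0.4,0],[0,0.4,0.6,0],[0,0.4,0.8,0],[0,0.4,0.8,0]]]}}

```text
time: 7.45
eef_pos: [0.5187, -0.0394, 0.2488]
tcp_rot: [0.085, 0.7, -0.086, 0.704]
contact_force: [0.3, 0.2, -0.6]
opening: 0.001
```

```bash
python3 - <<'E'
from h import *
s=get_state(); print(s['time'],s['eef_pos'],s['contact_force'])
im=read_camera('wrist'); cv2.imwrite('pics/w2.png',im)
Rc,o=wcam(s); K=np.array(calibration('wrist')['intrinsics']); np.savez('w2.npz',Rc=Rc,o=o,K=K)
for q in ['lever_knob','station','start_top','stop']:print(q,[(np.round(d['at'],3).tolist(),round(d['p'],2)) for d in recognise('wrist',q)[:2]])
for c in ['scene','side']:
  read_camera(c);print(c,[(np.round(d['at'],3).tolist(),round(d['p'],2)) for d in recognise(c,'lever_knob')[:2]])
E
```

```text
7.45 [ 0.51869908 -0.03944489  0.24883276] [ 0.29034664  0.20477261 -0.55220703]
lever_knob []
station [([0.489, 0.12, 0.026], 0.65)]
start_top []
stop []
scene [([0.497, -0.137, 0.087], 0.48)]
side [([0.501, -0.136, 0.079], 0.75), ([0.494, -0.148, 0.049], 0.55)]
```

View pics/w2.png

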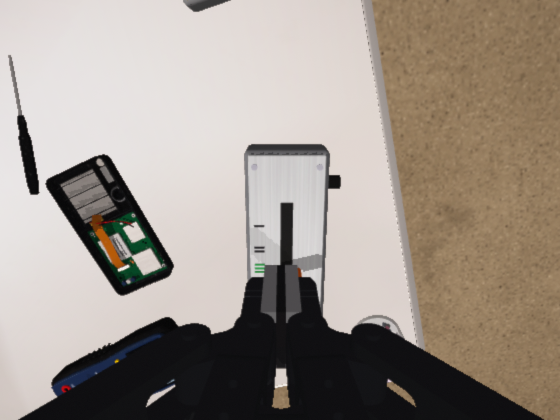

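The knob now stands level with the green bars at about (298,272), and the side cameras put it 40 mm from its start. Next, the station.

Emit:
{"op": "servo_tool", "data": {"deltas": [[[0,0.3,0,0.06],[0,0.6,0,0.12],[0,0.9,0,0.155],[0,1,0,0.155],[0,1,0,0.155]]]}}

```text
time: 8.4
eef_pos: [0.5169, 0.0619, 0.245]
tcp_rot: [-0.001, 0.707, 0.0, 0.707]
contact_force: [-0.4, 0.3, -0.1]
opening: -0.001
```

Emit:
{"op": "servo_tool", "data": {"deltas": [[[0,0.2,0,0],[-0.1,0.4,0,0],[-0.1,0.4,0,0],[-0.1,0.4,0,0],[-0.1,0.4,0,0]]]}}

```text
time: 8.9
eef_pos: [0.5074, 0.0998, 0.2454]
tcp_rot: [0.0, 0.707, -0.001, 0.707]
contact_force: [0.9, -0.1, 0.7]
opening: 0.002
```

```bash
python3 - <<'E'
from h import *
d=np.load('w2.npz');print('edge mid w2',pix2w((287,152),.05,d['Rc'],d['o'],d['K']))
d=np.load('w1.npz');print('edge mid w1',pix2w((289,166),.05,d['Rc'],d['o'],d['K']))
s=get_state(); print(s['time'],s['eef_pos'],s['contact_force'])
im=read_camera('wrist'); cv2.imwrite('pics/w3.png',im)
Rc,o=wcam(s); K=np.array(calibration('wrist')['intrinsics'])
for q in ['station','start_top','stop']:print(q,[(np.round(d['at'],3).tolist(),round(d['p'],2)) for d in recognise('wrist',q)[:2]])
hsv=cv2.cvtColor(im,cv2.COLOR_BGR2HSV)
for n,lo,hi in [('g',(45,90,40),(85,255,255)),('r',(0,150,60),(6,255,255))]:
    nl,_,st,ce=cv2.connectedComponentsWithStats(cv2.inRange(hsv,lo,hi))
    for i in range(1,nl):
        if st[i,4]>150: print(n,st[i],ce[i].round(1),pix2w(ce[i],.064,Rc,o,K).round(4))
E
```

```text
edge mid w2 [ 0.53057668 -0.01882799  0.05      ]
edge mid w1 [ 0.53034968 -0.02046953  0.05      ]
8.9 [0.50744691 0.09983885 0.24536428] [ 0.92595384 -0.08595936  0.71141743]
station [([0.511, 0.192, 0.04], 0.56)]
start_top [([0.508, 0.215, 0.068], 0.9)]
stop [([0.516, 0.155, 0.068], 0.92)]
g [ 266   15   38   42 1240] [284.3  35.1] [0.5101 0.2176 0.064 ]
g [117 296  44  42 533] [140.3 313.8] [ 0.3677 -0.0349  0.064 ]
g [111 329  30  21 223] [127.7 342.3] [ 0.3509 -0.0685  0.064 ]
r [ 271  103   36   36 1006] [288.5 120.6] [0.5137 0.1522 0.064 ]
```

View pics/w3.png

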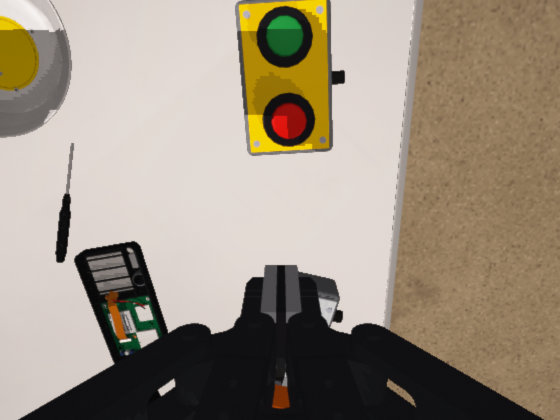

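Green is at (284,35), which gives (0.510, 0.217), and red is at (288,121). They are 65.5 mm apart, against 66 expected. I go above green.

Emit:
{"op": "servo_tool", "data": {"deltas": [[[0.03,0.25,0,0],[0.03,0.5,-0.1,0],[0.03,0.75,-0.3,0],[0.03,1,-0.6,0],[0.03,1,-0.9,0]]]}}

```text
time: 9.6
eef_pos: [0.5105, 0.2031, 0.1551]
tcp_rot: [-0.0, 0.706, 0.001, 0.708]
contact_force: [-0.2, -0.7, 0.2]
opening: -0.003
```

Emit:
{"op": "servo_tool", "data": {"deltas": [[[0,0.17,0,0],[0,0.17,-0.2,0],[0,0.17,-0.4,0],[0,0.17,-0.6,0],[0,0.17,-0.6,0]]]}}

```text
time: 10.1
eef_pos: [0.5078, 0.2172, 0.0921]
tcp_rot: [-0.0, 0.709, -0.001, 0.705]
contact_force: [-0.4, -0.7, -0.6]
opening: -0.001
```

Emit:
{"op": "servo_tool", "data": {"deltas": [[[0.02,0,-0.08,0],[0.02,0,-0.15,0],[0.02,0,-0.2,0],[0.02,0,-0.23,0],[0.02,0,-0.23,0]]]}}

```text
time: 10.6
eef_pos: [0.5119, 0.218, 0.0721]
tcp_rot: [-0.0, 0.707, -0.0, 0.707]
contact_force: [-0.2, -0.3, -0.9]
opening: 0.003
```

Emit:
{"op": "servo_tool", "data": {"deltas": [[[0,0,-0.04,0],[0,0,-0.07,0],[0,0,-0.1,0],[0,0,-0.12,0],[0,0,-0.12,0]]]}}

```text
time: 11.1
eef_pos: [0.5122, 0.2181, 0.0606]
tcp_rot: [-0.0, 0.707, 0.0, 0.707]
contact_force: [-0.9, -0.9, 3.7]
opening: -0.001
```

Emit:
{"op": "servo_tool", "data": {"deltas": [[[0,0,-0.01,0],[0,0,-0.02,0],[0,0,-0.03,0],[0,0,-0.04,0],[0,0,-0.04,0]]]}}

```text
time: 11.6
eef_pos: [0.5123, 0.2181, 0.0579]
tcp_rot: [-0.0, 0.707, -0.0, 0.707]
contact_force: [-4.5, -0.9, 10.8]
opening: -0.001
```

Emit:
{"op": "servo_tool", "data": {"deltas": [[[0,0,-0.01,0],[0,0,-0.01,0],[0,0,-0.01,0],[0,0,-0.01,0],[0,0,-0.01,0]]]}}

```text
time: 12.1
eef_pos: [0.5123, 0.2181, 0.0578]
tcp_rot: [-0.0, 0.707, -0.0, 0.707]
contact_force: [-6.3, -2.2, 15.8]
opening: -0.003
```

Emit:
{"op": "servo_tool", "data": {"deltas": [[[0,0,0.1,0],[0,0,0.3,0],[0,0,0.6,0],[0,0,0.9,0],[0,0,1,0]]]}}

```text
time: 12.6
eef_pos: [0.5138, 0.2184, 0.1584]
tcp_rot: [0.0, 0.705, 0.0, 0.709]
contact_force: [0.3, 0.0, 0.5]
opening: 0.002
```

Emit:
{"op": "servo_tool", "data": {"deltas": [[[0,-0.2,0.3,0],[0,-0.4,0.6,0],[0,-0.7,0.8,0],[0,-1,0.8,0],[0,-1,0.8,0]]]}}

```text
time: 13.1
eef_pos: [0.5122, 0.1156, 0.2349]
tcp_rot: [0.001, 0.707, -0.002, 0.707]
contact_force: [0.2, 0.6, -0.5]
opening: -0.004
```

```bash
python3 - <<'E'
from h import *
s=get_state(); print(s['time'],s['eef_pos'],s['contact_force'])
im={c:read_camera(c) for c in ['wrist','scene','side']}
for c in im:
  for q in ['lever_knob','station','start_top','stop','controller']:print(c,q,[(np.round(d['at'],3).tolist(),round(d['p'],2)) for d in recognise(c,q)[:1]])
cv2.imwrite('pics/end.png',np.hstack([cv2.resize(im['scene'][150:350,180:450],(395,293)),cv2.resize(im['wrist'],(395,293))]))
E
```

```text
13.1 [0.51218978 0.11558277 0.23487926] [ 0.20999353  0.56792456 -0.4706432 ]
wrist lever_knob [([0.508, -0.129, 0.062], 0.63)]
wrist station [([0.513, 0.193, 0.042], 0.84)]
wrist start_top [([0.514, 0.215, 0.071], 0.68)]
wrist stop [([0.518, 0.154, 0.066], 0.73)]
wrist controller [([0.517, -0.1, 0.05], 0.61)]
scene lever_knob [([0.5, -0.134, 0.087], 0.43)]
scene station [([0.498, 0.165, 0.04], 0.72)]
scene start_top []
scene stop [([0.569, -0.277, 0.047], 0.66)]
scene controller [([0.495, -0.126, 0.048], 0.56)]
side lever_knob [([0.501, -0.136, 0.077], 0.52)]
side station [([0.413, 0.323, 0.018], 0.62)]
side start_top [([0.493, -0.145, 0.05], 0.58)]
side stop [([0.514, 0.146, 0.062], 0.42)]
side controller [([0.493, -0.149, 0.048], 0.63)]
```

View pics/end.png

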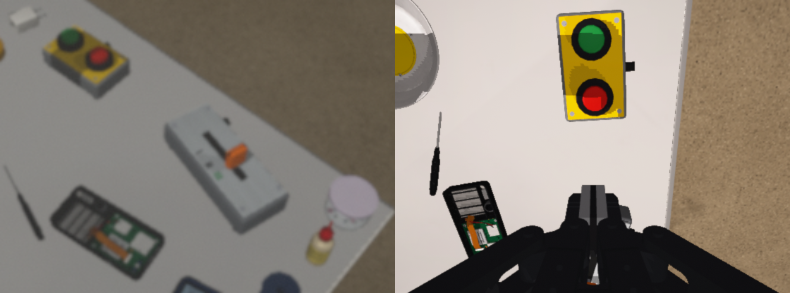

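The final picture shows the lever at the high end (235,155 in the left half), both boxes where they stood, and the hand clear.

```bash
python3 -c "from plant import sign_off; print(sign_off())"
```

```text
the job is handed in; nothing more can be done
None
```

I pushed the lever past low to the high stop, then pressed the green start button fully down and let it go. I handed the job in at about 13 s of the 51 s allowed.

- **Lever:** It met the high stop hard, with 11 N and no further travel. The last scene and side images put the knob about 37–40 mm from where it started, towards the three green bars, which fits high given that it starts up to 4 mm from off.
- **Start button:** It bottomed out at a height of 57.8 mm under 15.8 N, which is about 6 mm of travel. I then lifted straight off it, about 100 mm, and did not go near the red button.
- **Boxes:** The controller's +y edge was within about 2 mm of its earlier position after the push. The station looked unmoved. It took about 6 N sideways while I pressed the button, and the detector's button positions shifted by up to 6 mm, partly within its own error. I did not measure that more closely.
- **Bystanders:** I planned the path clear of them but did not measure their positions again at the end. Those visible in the last picture looked undisturbed.
- **Hand:** It was clear at a height of 0.235 m with no contact force.
- **Checks that disagreed:** The final side view misread the start button and the station, placing them at other objects. The scene view missed the start button and misread the stop button. The wrist view found both buttons and the station where they should be, but placed the knob lower and a few millimetres off, because the fingers partly hid it.

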